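Fetch the spectacles case from behind the reagents

ROBOT

A 7-joint arm with a two-finger parallel gripper is mounted at the origin on the work surface. World frame = base frame: x ahead of the robot, y to its left, z up, the work surface at z = 0. Lengths are in m, angles in rad, forces in N, time in s.
With the tool pointing down it reaches from about 0.425 to 0.95 m from the base axis. Payload 4.7 kg.
Tool frame: the origin (TCP) lies between the finger pads; the fingertips stand 25 mm ahead of it and the grasp point (between the pads) lies 6 mm ahead of it; x points along the fingers, z is the direction in which the jaws open and shut, and the axes are right-handed (so a half turn about x gives the same grasp; the last joint's range is limited). The gripper opens to 85 mm and grips with 20 to 120 N. Pads are 22 mm wide; open, the fingers measure 114 mm over their backs; the gripper's body (76 mm by 85 mm) begins 54 mm behind the grasp point. The pads swing forward as they close: fully open they stand 13 mm farther back than shut.
Start: joints at [-1.333, 0.469, -0.049, 1.532, 0.024, 1.141, -0.082], TCP at [0.178, 0.651, 0.256] pointing down, gripper open.
Joint ranges: [-2.59, 2.59], [-0.33, 1.99], [-1.39, 1.29], [0.1, 2.45], [-1.04, 4.18], [0.21, 1.99], [-2.66, 2.66]. Speed limits (rad/s): [2.57, 2.57, 3.14, 3.14, 3.14, 3.14, 3.14].

INTERFACE

Orientations are given as a 3x3 rotation matrix whose columns are the frame's x, y, z axes.
In Python, from rig import * gives the robot as it stands. Calls block until the motion is done:
- movep(position, orientation): joint-space move of the TCP to a pose.
- move_l(position, attitude=None, feed=0.15, until_force=None): straight line of the TCP; attitude=None keeps the orientation; feed is the mean speed in m/s. With until_force (N) it stops when the force on the tool has changed by that much, and returns True; else False.
- move_joints(angles): joint-space move.
- command_gripper(opening, newtons=None): finger opening in m; newtons is the grip in N (None keeps the last); returns when the fingers have stopped.
- sleep(seconds).
- inverse_kinematics(position, orientation): joint angles nearest the present ones, or None.
- sense(): the state.
- camera(name): name is "side" or "top" or "wrist"; returns (picture, depth): 480x640x3 uint8, red, green, blue; 480x640 float32, m along the optical axis (not along the pixel's ray), 0 where there is no reading.
- camera_params(name): a dict with "K" (3x3 intrinsics, pixels), "position" and "rotation" of the camera in the world; the wrist camera has in their place "tool_from_camera" (4x4, takes a point from camera to tool coordinates, whose origin is the TCP and whose axes are the tool frame's). Camera axes: x right, y down, z forward; pixel columns grow to the right and rows downward; lengths in m; the calibration is good to about 2 mm. A picture is of the moment at which its call begins: read the wrist's pose just before it. camera_params takes no time and is no camera call.
A pose or a line that the arm cannot do raises Unreachable and nothing moves.
- finish_job(): hands the job in, once; it reports no verdict.
The state is a dict: "time_s": time; "joint_pos": joint angles; "qd": joint speeds; "joint_efforts": joint torques, N m; "position": TCP position; "tcp_rot": TCP orientation; "wrist_force": force on the tool from outside, world axes, zero at the start; "ft_torque": the same for the moment, N m; "finger_gap": finger opening in m.
Only numpy, scipy, OpenCV 4.12 (cv2) and the standard library are available. Lean on these libraries where they do the work, as an engineer would, in place of code of your own. Each camera call takes 0.05 s, during which the arm holds its last target. There are 200 camera calls.

TASK

The spectacles case lies in the steel tray behind a jar, a tin and a bottle: without moving the case, first stand all three on the black ribbed side mat, and while they wait there lay the case, right way up, on the middle of the grey examination board with its length along the board. Then put the jar, the tin and the bottle back in the tray, each upright on the very spot it came from. Never tip the containers over, and leave the torch, the loupe and the tape roll alone.

Things in the scene. Friction and masses are not known exactly. Their poses are not given: they have to be found in the camera images.
- rack: Fixed bright steel tray, 170 (x) x 250 (y) mm, floor 6 mm above the bench, with a 3 mm thick rim whose top is 16 mm above the bench. Origin: centre of its underside, on the bench. x: across the tray, away from the robot (turned at most 0.2 rad), y along it. The three containers stand in a row along y, about 82 mm apart, on its robot side (x about -26 mm); the case lies behind them (x about +34 mm), about 10 mm from them.
- mat: Fixed black rubber side mat with thin grey ribs across it for setting things aside, 130 (x) x 230 (y) x 4 mm thick, flat. Origin: centre of its underside, on the bench; its length is along its y, turned at most 0.2 rad from the world's y.
- board: Fixed grey examination board with white corner marks and a tick scale along its robot-side edge, 130 (x) x 220 (y) x 8 mm thick, flat. Origin: centre of its underside, on the bench; its length is along its y, turned at most 0.2 rad from the world's y. The case belongs over its centre, between the corner marks.
- jar_mid (a point): Loose round jar, white with a black screw lid of the same width: 48 mm diameter, 88 mm tall, about 0.18 kg. Point: its centre, 44 mm above its underside; z up along its axis.
- tin_mid (a point): Loose square metal tin, 44 x 44 mm, straight sides up to 84 mm, with a small 26 mm round dark cap on top, 96 mm tall in all, about 0.25 kg. Point: on its axis, 48 mm above its underside; z up; x and y square to its sides, along the tray's x and y within 0.06 rad at the start.
- bottle_mid (a point): Loose round amber bottle with a pale paper band: body 46 mm diameter up to 73 mm, sloping shoulder, narrow 25 mm black cap, 98 mm tall in all, about 0.22 kg. Point: on its axis, 49 mm above its underside; z up.
- case_mid (a point): Loose hard spectacles case, black with a steel seam line, lying flat: 52 (x) x 150 (y) x 44 (z) mm, edges rounded by 9 mm, about 0.16 kg. Point: its centre, 22 mm above its underside; y along its length (within 0.05 rad of the tray's y at the start), z up. Lying on the board either way round is right.
- torch_mid (a point): Bystander: loose black torch lying on the bench, 120 mm long (along x), 32 mm thick. Point: its middle, 16 mm above the bench. Leave alone.
- loupe_mid (a point): Bystander: loose dark metal loupe standing on the bench, 44 mm diameter, 42 mm tall. Point: its centre. Leave alone.
- roll_mid (a point): Bystander: loose flat yellow tape roll, 84 mm outside and 60 mm inside diameter, 22 mm tall. Point: its centre. Leave alone.
Not all that is in view belongs to the job. Leave any purple look-alike of the part that bears bottle_mid alone.

How it is judged:
On the way, in this order (a step that is already met when the one before it is completed fails the run):
1. jar, tin and bottle all stand upright on the side mat while the case still lies in the tray (moved less than 30 mm) (x of jar_mid in the frame of mat between -0.062 and 0.062 m and y of jar_mid in the frame of mat between -0.112 and 0.112 m and z of jar_mid in the frame of mat below 0.054 m and angle between each of jar_mid, tin_mid, bottle_mid's own z axis and vertical below 0.15 rad and x of tin_mid in the frame of mat between -0.062 and 0.062 m and y of tin_mid in the frame of mat between -0.112 and 0.112 m and z of tin_mid in the frame of mat below 0.058 m and x of bottle_mid in the frame of mat between -0.062 and 0.062 m and y of bottle_mid in the frame of mat between -0.112 and 0.112 m and z of bottle_mid in the frame of mat below 0.059 m and distance of case_mid from where it was at the start of the episode below 0.03 m), for 0.2 s.
2. the case lies on the examination board, centred and along it, while the three containers wait on the side mat (horizontal distance between case_mid and board below 0.015 m and angle between the y axis of case_mid and the y axis of board, either way round below 0.2 rad and z of case_mid in the frame of board below 0.036 m and angle between case_mid's own z axis and vertical below 0.1 rad and x of jar_mid in the frame of mat between -0.062 and 0.062 m and y of jar_mid in the frame of mat between -0.112 and 0.112 m and z of jar_mid in the frame of mat below 0.054 m and angle between each of jar_mid, tin_mid, bottle_mid's own z axis and vertical below 0.15 rad and x of tin_mid in the frame of mat between -0.062 and 0.062 m and y of tin_mid in the frame of mat between -0.112 and 0.112 m and z of tin_mid in the frame of mat below 0.058 m and x of bottle_mid in the frame of mat between -0.062 and 0.062 m and y of bottle_mid in the frame of mat between -0.112 and 0.112 m and z of bottle_mid in the frame of mat below 0.059 m), for 0.2 s.
At the end, for the whole second after the job is handed in: The case lies the right way up on the board, its centre within 15 mm of the board's centre and its length within 0.2 rad of the board's; jar, tin and bottle each stand upright (within 0.1 rad) with their centres within 15 mm of where they were at the start; all are at rest (horizontal distance between case_mid and board below 0.015 m and angle between the y axis of case_mid and the y axis of board, either way round below 0.2 rad and z of case_mid in the frame of board below 0.036 m and angle between each of case_mid, jar_mid, tin_mid, bottle_mid's own z axis and vertical below 0.1 rad and distance of each of jar_mid, tin_mid, bottle_mid from where it was at the start of the episode below 0.015 m and linear speed of each of jar, tin, bottle, case below 0.02 m/s); the robot touches nothing.
It fails at once if the jar, the tin or the bottle is tipped over (more than 0.7 rad) (angle between any of jar_mid, tin_mid, bottle_mid's own z axis and vertical above 0.7 rad).
It fails at once if the torch, the loupe or the tape roll is moved by more than 30 mm (distance of any of torch_mid, loupe_mid, roll_mid from where it was at the start of the episode above 0.03 m).
It also fails if it takes over 144 s, if anything falls off the work surface, if the arm or the gripper's body presses on something with over 40 N, if the wrist force passes 120 N, or if a joint passes its speed limit or range.

## Working session

There is one attempt and no reset: what is moved stays moved. The work goes in short steps, each a Python script; the robot and the scene stay as the last script left them, time stands still between calls to the robot, and variables do not carry over. Pictures are saved under pics/ and viewed, about 12 in all and at most 16, crops included, and the job is handed in when it is done.

```bash
ls; mkdir -p pics; python3 - <<'E'
from rig import *
import cv2, numpy as np
s=sense(); print(s["time_s"],s["position"],s["tcp_rot"])
for n in ("top","side"):
    p,d=camera(n); cv2.imwrite(f"pics/{n}0.png",p[:,:,::-1]); np.save(f"pics/{n}0.npy",d)
    c=camera_params(n); print(n,c, (d>0).mean())
print(camera_params("wrist"))
E
```

```text
pics
0.0 [0.17779326 0.65059681 0.25524177] [[-4.43925068e-04 -9.64640787e-01  2.63567743e-01]
 [-1.92643027e-03  2.63568105e-01  9.64638867e-01]
 [-9.99998046e-01 -7.95175041e-05 -1.97531770e-03]]
top {'K': array([[444.29285038,   0.        , 320.89404147],
       [  0.        , 444.29285038, 243.34818801],
       [  0.        ,   0.        ,   1.        ]]), 'position': array([ 0.45670232, -0.02593286,  0.92015583]), 'rotation': array([[ 0.02647925, -0.99308514,  0.11437114],
       [-0.99964366, -0.02591882,  0.00638462],
       [-0.00337611, -0.11449945, -0.99341757]])} 0.9958430989583333
side {'K': array([[501.82445741,   0.        , 323.08230807],
       [  0.        , 501.82445741, 246.40140896],
       [  0.        ,   0.        ,   1.        ]]), 'position': array([ 0.21087568, -0.5191569 ,  0.85502627]), 'rotation': array([[ 0.83447151, -0.44235922,  0.32859644],
       [-0.55101157, -0.66268707,  0.50718054],
       [-0.00659937, -0.60428815, -0.79673853]])} 0.9960579427083334
{'K': array([[333.746899  ,   0.        , 324.57231594],
       [  0.        , 333.746899  , 241.39171883],
       [  0.        ,   0.        ,   1.        ]]), 'tool_from_camera': array([[ 4.26908369e-04, -3.27055640e-01,  9.45004987e-01,
        -1.18520124e-01],
       [ 1.05455966e-04, -9.45005053e-01, -3.27055711e-01,
         8.45575350e-02],
       [ 9.99999903e-01,  2.39279234e-04, -3.68940598e-04,
        -8.58302502e-04],
       [ 0.00000000e+00,  0.00000000e+00,  0.00000000e+00,
         1.00000000e+00]])}
```

View pics/top0.png

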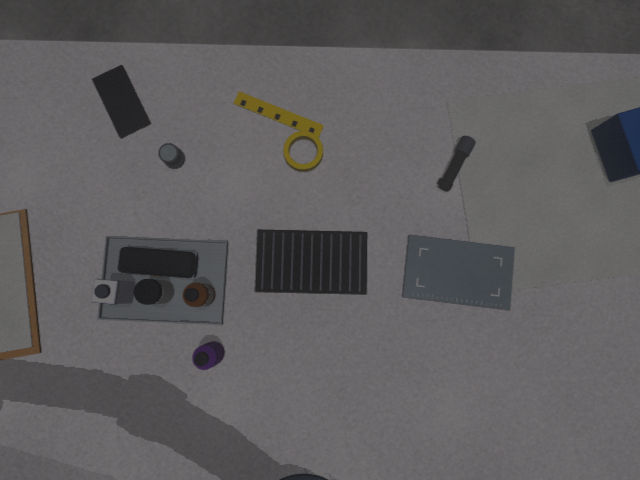

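View pics/side0.png

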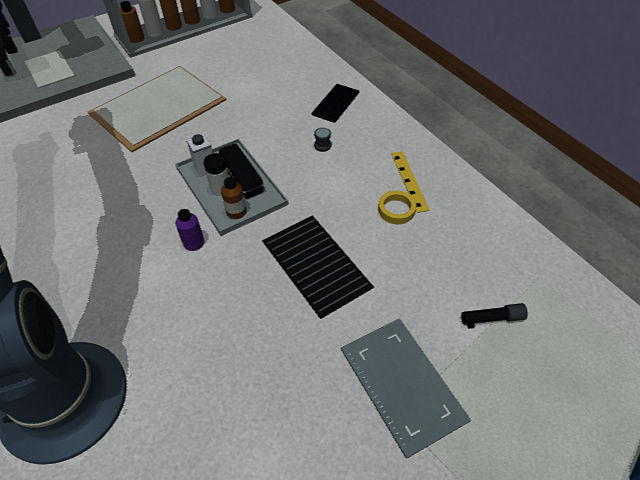

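The top view shows tin (103,291), jar (148,291), bottle (196,294), case (158,262), tray (163,280), mat (312,262) and board (459,272). The purple decoy at (207,355) stays put. The side view agrees. Next I'll get the metric poses.

```bash
cat > h.py <<'E'
from rig import *
import cv2, numpy as np
def rays(cp,px,z):
    px=np.atleast_2d(px).astype(float); K=cp["K"]
    d=np.c_[(px-K[:2,2])/[K[0,0],K[1,1]],np.ones(len(px))]@cp["rotation"].T
    o=np.asarray(cp["position"]); return o+d*((z-o[2])/d[:,2])[:,None]
def cloud(cp,d):
    v,u=np.mgrid[:480,:640]; K=cp["K"]
    c=np.stack([(u-K[0,2])/K[0,0]*d,(v-K[1,2])/K[1,1]*d,d],-1)
    return c@np.asarray(cp["rotation"]).T+cp["position"]
def wristcp(s):
    c=camera_params("wrist"); T=np.asarray(c["tool_from_camera"]); R=np.asarray(s["tcp_rot"])
    return dict(K=c["K"],rotation=R@T[:3,:3],position=np.asarray(s["position"])+R@T[:3,3])
def rect(P):  # centre, long-axis angle relative to world y, size
    c,(w,h),_=r=cv2.minAreaRect((P[:,:2]*1000).astype(np.float32)); b=cv2.boxPoints(r)
    e=max((b[1]-b[0],b[2]-b[1]),key=np.linalg.norm); e=e*np.sign(e[1])
    return np.round(c,1),round(float(np.arctan2(-e[0],e[1])),3),np.round(sorted((w,h)),1)
E
python3 - <<'E'
from h import *
for n in("top","side"):
    cp=camera_params(n); im=cv2.imread(f"pics/{n}0.png"); d=np.load(f"pics/{n}0.npy"); X=cloud(cp,d)
    X[d==0]=0
    reg=(X[...,0]>.3)&(X[...,0]<.75)&(X[...,1]>.15)&(X[...,1]<.6)
    print(n,"bench z",np.median(X[(abs(X[...,0]-.5)<.02)&(abs(X[...,1]-.2)<.3)][:,2]))
    for lo,hi in((.086,.112),(.04,.06)):
        m=(reg&(X[...,2]>lo)&(X[...,2]<hi)).astype(np.uint8)
        k,l,st,c=cv2.connectedComponentsWithStats(m)
        for i in range(1,k):
            if st[i,4]>40:
                P=X[l==i]; px=c[i]; print(lo,np.round(px),st[i,4],"med",np.round(np.median(P,0)*1000,1),"max z",P[:,2].max(),rect(P), im[int(px[1]),int(px[0])])
    # mat & board: contour by colour near seeds
    seeds={"mat":((0.45,-.01),.004),"board":((.43,-.32),.008)}
    hsv=cv2.cvtColor(im,cv2.COLOR_BGR2HSV)
    for k,((x,y),z) in seeds.items():
        near=(abs(X[...,0]-x)<.13)&(abs(X[...,1]-y)<.16)
        m=near&((hsv[...,2]<60) if k=="mat" else (hsv[...,1]>20)&(hsv[...,0]>80)&(hsv[...,0]<110))
        m=cv2.morphologyEx(m.astype(np.uint8),cv2.MORPH_CLOSE,np.ones((9,9)))
        c=max(cv2.findContours(m,0,1)[0],key=cv2.contourArea)[:,0]
        print(k,c.mean(0),rect(rays(cp,c,z)))
E
```

```text
top bench z 0.00563907046311074
0.086 [104. 291.] 571 med [452.3 376.7  91.2] max z 0.10542061906068223 (array([452.5, 381.2]), -0.081, array([44.1, 45.6])) [52 46 45]
0.086 [146. 291.] 546 med [454.2 299.8  94.5] max z 0.09826357136845254 (array([454.1, 301.1]), 0.18, array([46.4, 46.8])) [32 31 32]
0.086 [192. 295.] 231 med [451.1 212.7 103.3] max z 0.10761494243358216 (array([451.9, 213.8]), -1.337, array([29.3, 34. ])) [37 34 34]
0.086 [201. 359.] 169 med [335.5 191.1  98. ] max z 0.1014155630263256 (array([335.5, 191.8]), 0.862, array([24.1, 24.4])) [38 36 36]
0.04 [168. 154.] 283 med [733.4 296.6  43.2] max z 0.0485146774350349 (array([732.6, 296.8]), 0.004, array([33.8, 41.5])) [82 80 77]
0.04 [156. 262.] 1956 med [511.5 303.6  49.9] max z 0.055173612544700545 (array([511.8, 305. ]), -0.053, array([ 52.5, 148.9])) [34 32 31]
0.04 [124. 292.] 104 med [451.4 360.1  50. ] max z 0.059965351912917964 (array([451.4, 360.2]), 1.547, array([ 4.3, 43. ])) [55 51 51]
0.04 [164. 291.] 85 med [455.5 281.1  50.1] max z 0.059997405043831 (array([454.7, 285.9]), -1.518, array([16.9, 45. ])) 
[... 1313 characters left out ...]
. 160.] 76 med [439.2 358.7  51.9] max z 0.05998101248645438 (array([439. , 372.1]), 0.6, array([25.5, 48.5])) [93 88 84]
0.04 [218. 180.] 119 med [449.  279.   50.7] max z 0.05939844249270132 (array([451.9, 285.3]), 1.159, array([24.1, 47.4])) [86 89 85]
0.04 [235. 204.] 144 med [447.3 193.8  50.2] max z 0.05992268466638029 (array([450.1, 199.8]), 1.282, array([21.8, 45.9])) [45 59 72]
0.04 [191. 233.] 158 med [334.3 170.6  50.4] max z 0.05999158649046177 (array([335.8, 177. ]), 1.417, array([22.8, 45.5])) [56 14 34]
mat [315.98449612 266.50775194] (array([520.6,  -4.8]), 0.001, array([119.6, 229.6]))
board [402.07142857 389.07738095] (array([ 507.6, -306.5]), -0.092, array([123.3, 219.3]))
```

```bash
cat >> h.py <<'E'
def R(a=0,flip=False):  # tool down, jaws along the y axis turned by a
    z=np.array([-np.sin(a),np.cos(a),0]); x=np.array([0,0,-1.]); 
    return np.c_[x,np.cross(z,x),z]
E
python3 - <<'E'
from h import *
for n,p in(("board",(.48,-.305,.24)),("mat",(.49,0,.24)),("tray",(.46,.30,.24))):
    movep(p,R()); s=sense(); c=wristcp(s); im,d=camera("wrist")
    cv2.imwrite(f"pics/w_{n}.png",im[:,:,::-1]); np.savez(f"pics/w_{n}.npz",d=d,**c)
    print(n,s["time_s"],s["position"],s["joint_pos"])
a=[cv2.resize(cv2.imread(f"pics/w_{n}.png"),(400,300)) for n in("board","mat")]
cv2.imwrite("pics/bm.png",np.hstack(a))
E
```

```text
board 3.5917 [ 0.48049721 -0.30436623  0.23984637] [-0.31233647  0.50829024  1.12307524  1.85223102 -0.51203628  1.10991353
  2.57303973]
mat 4.8083 [ 0.49020275 -0.00108767  0.24031078] [-1.08431641  0.39345139  1.28778985  2.02455753 -0.43933375  1.04505055
  1.98201731]
tray 6.0167 [0.46085525 0.29792328 0.24022372] [-1.47530454  0.45621286  1.1140821   1.89667542 -0.46424266  1.0793873
  1.39408301]
```

View pics/w_tray.png

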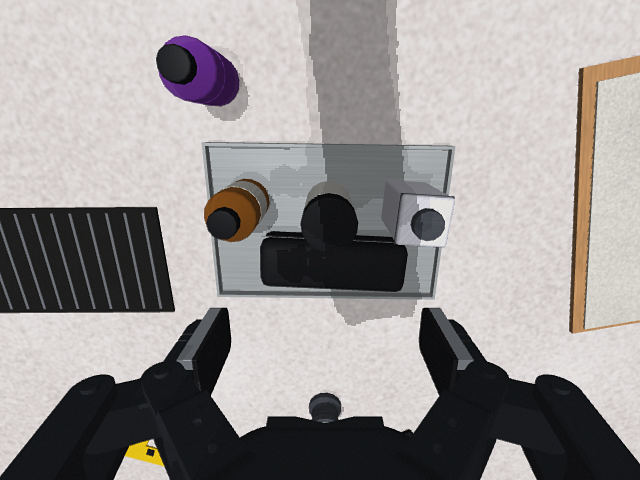

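View pics/bm.png

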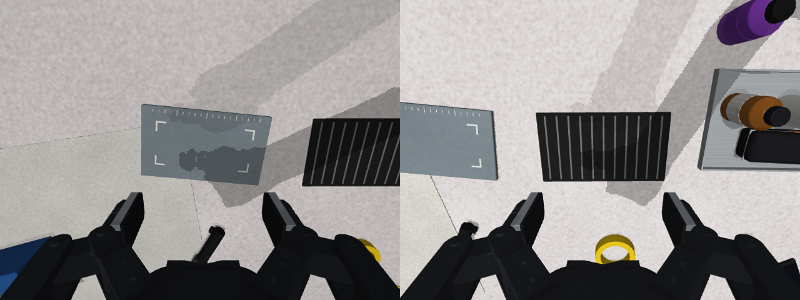

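The tray close-up shows bottle cap (222,222), jar lid (330,220), tin cap (428,224) and case (334,262). The bm.png composite shows the whole board on the left (mid ~(205,145)) and the whole mat on the right (mid ~(603,147)).

```bash
python3 - <<'E'
from h import *
def load(n):
    q=np.load(f"pics/w_{n}.npz"); cp={k:q[k] for k in("K","rotation","position")}
    return cp,q["d"],cv2.imread(f"pics/w_{n}.png")
cp,d,im=load("tray"); X=cloud(cp,d)
v,u=np.mgrid[:480,:640]; roi=(u>195)&(u<470)&(v>130)&(v<305)
print("bench z",np.median(X[50:130,260:300,2]))
for n,(a,b),z in(("bottle",(222,222),.104),("jar",(330,220),.094),("tin",(428,224),.102)):
    m=(roi&(np.hypot(u-a,v-b)<45)&(abs(X[...,2]-z)<.006)).astype(np.uint8)
    c=max(cv2.findContours(m,0,1)[0],key=cv2.contourArea)
    (x,y),r=cv2.minEnclosingCircle(c); print(n,(x,y,r),"zmed",np.median(X[m>0][:,2]),np.round(rays(cp,(x,y),z)[0]*1000,1),rect(rays(cp,c[:,0],z)))
m=(roi&(u>390)&(abs(X[...,2]-.090)<.004)).astype(np.uint8); c=max(cv2.findContours(m,0,1)[0],key=cv2.contourArea)[:,0]
print("tin body",rect(rays(cp,c,.09)))
m=(roi&(abs(X[...,2]-.047)<.006)&(v>225)).astype(np.uint8); m=cv2.morphologyEx(m,cv2.MORPH_OPEN,np.ones((5,5)));c=max(cv2.findContours(m,0,1)[0],key=cv2.contourArea)[:,0]
print("case",rect(rays(cp,c,.046)),np.median(X[m>0][:,2]))
hsv=cv2.cvtColor(im,cv2.COLOR_BGR2HSV)
print("tray corners",np.round(rays(cp,[(204,143),(454,147),(437,298),(218,297)],.016)*1000,1)[:,:2])
for n,z in(("mat",.004),("board",.008)):
    cp,d,im=load(n); hsv=cv2.cvtColor(im,cv2.COLOR_BGR2HSV)
    m=np.zeros((480,640),np.uint8)
    s=(slice(160,305),slice(205,450))
    h=hsv[s]; m[s]=(h[...,2]<75) if n=="mat" else (h[...,1]>22)&(h[...,0]>85)
    m=cv2.morphologyEx(m,cv2.MORPH_CLOSE,np.ones((11,11))); m=cv2.morphologyEx(m,cv2.MORPH_OPEN,np.ones((11,11)))
    c=max(cv2.findContours(m,0,1)[0],key=cv2.contourArea)[:,0]
    print(n,cv2.boundingRect(c),rect(rays(cp,c,z)))
E
```

```text
bench z 0.0009589582038846134
bottle (222.3253936767578, 223.26455688476562, 16.374404907226562) zmed 0.10489040961122542 [448.8 215.9 104. ] (array([449.3, 216. ]), 0.742, array([24. , 26.5]))
jar (328.7314147949219, 223.9041290283203, 28.745718002319336) zmed 0.09497797330522362 [452.5 300.4  94. ] (array([452.8, 300.3]), 1.568, array([47.1, 47.1]))
tin (427.7727355957031, 224.5, 16.839757919311523) zmed 0.10280587104836453 [450.9 379.5 102. ] (array([451.1, 379.7]), -0.769, array([24.7, 27.4]))
tin body (array([451.3, 379.4]), -0.071, array([44.3, 44.6]))
case (array([510.4, 305. ]), -0.053, array([ 52.4, 148.1])) 0.05069428237522883
tray corners [[391.7 178.2]
 [396.3 425.1]
 [564.3 426.3]
 [562.3 173.6]]
mat (219, 179, 214, 111) (array([523.7,  -1.2]), 0.003, array([129.6, 229.2]))
board (226, 168, 207, 127) (array([ 509.6, -304.4]), -0.097, array([129.7, 218.5]))
```

```bash
cat >> h.py <<'E'
G=.064; HI=.20
SRC=dict(bottle=((.449,.216),-.015),jar=((.4525,.3003),-.015),tin=((.451,.3795),-.07))
DST=dict(bottle=((.524,-.081),0),jar=((.524,-.001),0),tin=((.524,.079),0))
def pick(p,a,z=G,op=.062):
    movep((*p,HI),R(a)); command_gripper(op,40); move_l((*p,z),feed=.12)
    command_gripper(.02,40); s=sense(); print("gap",s["finger_gap"],"pos",s["position"],"t",s["time_s"])
    move_l((*p,HI),feed=.15); return sense()["finger_gap"]
def place(p,a,z,op=.062):
    move_l((*p,HI),R(a),feed=.2); move_l((*p,z+.015),feed=.12); move_l((*p,z),feed=.04); sleep(.2)
    s=sense(); print("place gap",s["finger_gap"],"pos",s["position"],"F",s["wrist_force"])
    command_gripper(op); move_l((*p,HI),feed=.15)
E
python3 - <<'E'
from h import *
if pick(*SRC["bottle"])>.04: place(*DST["bottle"],G-.001)
s=sense(); print(s["time_s"],s["joint_pos"])
im,_=camera("side"); cv2.imwrite("pics/s1.png",im[:,:,::-1])
E
```

```text
gap 0.04515397778510469 pos [0.44944873 0.21629976 0.06471743] t 8.4583
place gap 0.04475915516630454 pos [ 0.52395241 -0.08110601  0.06283954] F [-0.44095628  0.22462716 -1.29834188]
14.4667 [-0.7116321   0.45126089  1.03836254  1.98017528 -0.47033634  0.97635715
  2.12844166]
```

View pics/s1.png

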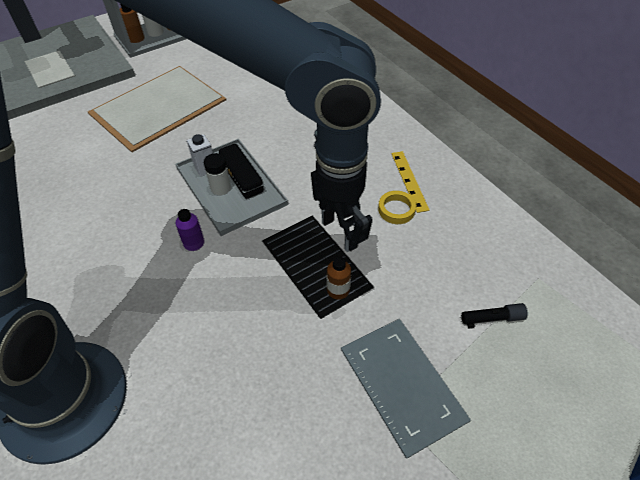

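The bottle stands upright on the mat at (339,277), and nothing else has moved. Next are the jar and the tin.

```bash
python3 - <<'E'
from h import *
for n in("jar","tin"):
    print(n)
    if pick(*SRC[n])<.04: print("MISSED");break
    place(*DST[n],G-.001)
s=sense(); print(s["time_s"])
# IK options for the case
for sg in(1,-1):
    for q,a in(((.5105,.305),-.053),((.51,-.3045),-.097)):
        for z in(.046,.25): print(sg,q,inverse_kinematics((*q,z),R(a+sg*np.pi/2)))
im,_=camera("top"); cv2.imwrite("pics/t2.png",im[:,:,::-1])
movep((.46,.30,.24),R()); s=sense(); cp=wristcp(s); im,d=camera("wrist"); cv2.imwrite("pics/w2.png",im[:,:,::-1]); X=cloud(cp,d)
m=((abs(X[...,2]-.047)<.006)&(abs(X[...,0]-.51)<.06)&(abs(X[...,1]-.305)<.12)).astype(np.uint8); m=cv2.morphologyEx(m,cv2.MORPH_OPEN,np.ones((5,5)));c=max(cv2.findContours(m,0,1)[0],key=cv2.contourArea)[:,0]
print("case",rect(rays(cp,c,.046)))
cv2.imwrite("pics/c2.png",np.hstack([cv2.resize(cv2.imread(f"pics/{n}.png"),(400,300)) for n in("t2","w2")]))
E
```

```text
jar
gap 0.04704328418620381 pos [0.45280491 0.30066965 0.0645703 ] t 17.7333
place gap 0.0469309533002138 pos [ 0.52391208 -0.00100489  0.06286203] F [ 0.84127186  0.66326217 -1.08366171]
tin
gap 0.043876660264714505 pos [0.45153287 0.38031191 0.06494891] t 26.975
place gap 0.04359799682362465 pos [0.52384847 0.07926826 0.06294168] F [-1.37633927  0.58071625  0.51849047]
33.0083
1 (0.5105, 0.305) [-0.76496123  0.59976487  0.20951984  1.90543768 -0.19374463  0.65575612
  2.65166385]
1 (0.5105, 0.305) [-0.86656612  0.34977218  0.33373668  1.75538794 -0.12919159  1.05789509
  2.60056698]
1 (0.51, -0.3045) [-0.25216166  0.91860546  1.10255462  1.93798437 -1.01784577  0.98524302
 -1.8843705 ]
1 (0.51, -0.3045) [-0.3043829   0.54496655  1.11680355  1.78291749 -0.53387216  1.15678502
 -2.25727245]
-1 (0.5105, 0.305) [-1.32838498  0.91940848  1.10254427  1.9363236  -1.01787249  0.98613511
  0.22382911]
-1 (0.5105, 0.305) [-1.44400384  0.64689652  1.27912565  1.78378215 -0.66032212  1.22593374
 -0.02931979]
-1 (0.51, -0.3045) [-0.22018747  0.86917525  1.03230527  1.9365266  -0.95630694  0.93149401
  1.20877639]
-1 (0.51, -0.3045) [-0.33622558  0.58652906  1.18997892  1.78417305 -0.58819359  1.18378948
  0.93607365]
case (array([510.4, 305.1]), -0.053, array([ 52.4, 147.8]))
```

View pics/c2.png

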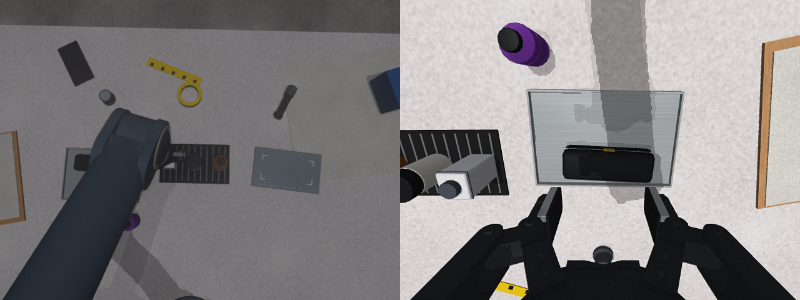

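Three containers stand on the mat (right picture: tin ~(450,188), jar beside it). The case is alone in the tray and hasn't moved. Next is the case.

```bash
python3 - <<'E'
from h import *
p,a=(.5105,.305),-.053-np.pi/2; q,b=(.5097,-.3044),-.097-np.pi/2
g=pick(p,a,.046,.064)
if g>.04:
    def go(xy):
        try: move_l((*xy,HI),R(b),feed=.2)
        except Unreachable as e: print("line no",e); return False
        return True
    ok=go(q) or (go((.56,0)) and go(q))
    if ok: place(q,b,.049,.066)
s=sense(); print(s["time_s"],s["position"],s["finger_gap"],s["joint_pos"])
im,_=camera("side"); cv2.imwrite("pics/s3.png",im[:,:,::-1])
E
```

```text
gap 0.05096913153342427 pos [0.51125655 0.30530065 0.0469704 ] t 37.2417
place gap 0.051515805554807295 pos [ 0.50971225 -0.30410489  0.04899327] F [-0.74690282  2.18301016  2.79635489]
45.325 [ 0.50929329 -0.30387336  0.19908292] 0.0661226745217527 [-0.24792262  0.57606296  1.02661692  1.83570981 -0.56386214  1.05829944
  0.90248925]
```

View pics/s3.png

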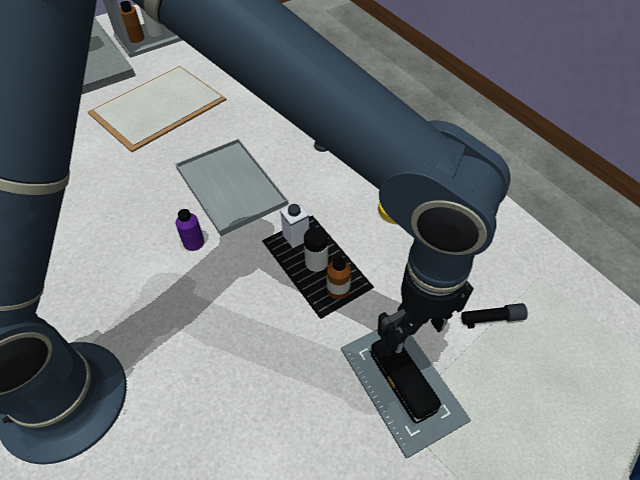

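The case lies on the board at ~(407,382), and the three containers stand on the mat. I'll measure the case on the board and the containers on the mat before putting them back.

```bash
python3 - <<'E'
from h import *
def look(p):
    movep(p,R()); s=sense(); cp=wristcp(s); im,d=camera("wrist"); return cp,d,im,cloud(cp,d)
def ctr(cp,X,xy,z,r,tol=.006):
    m=((abs(X[...,2]-z)<tol)&(abs(X[...,0]-xy[0])<r[0])&(abs(X[...,1]-xy[1])<r[1])).astype(np.uint8)
    c=max(cv2.findContours(m,0,1)[0],key=cv2.contourArea)[:,0]; return rect(rays(cp,c,z))
cp,d,im,X=look((.48,-.305,.24)); print("case",ctr(cp,X,(.51,-.304),.05,(.05,.1)))
cv2.imwrite("pics/w4.png",im[150:330,180:480,::-1])
cp,d,im,X=look((.49,0,.24))
for n,z in(("bottle",.102),("jar",.092),("tin",.100)): print(n,ctr(cp,X,DST[n][0],z,(.035,.035),.005))
print(sense()["time_s"])
E
```

```text
case (array([ 506.9, -304.3]), -0.096, array([ 52.3, 147.1]))
bottle (array([523.7, -81.6]), 0.87, array([24.1, 26.9]))
jar (array([523.5,  -1.6]), 1.57, array([46.4, 48.4]))
tin (array([523.2,  77.6]), -1.466, array([25.3, 27.3]))
47.9
```

View pics/w4.png

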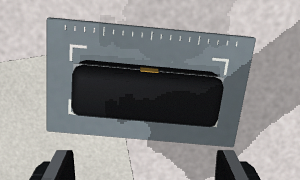

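The case is within ~3 mm of the board centre and aligned. Now I'll return the containers: tin, jar, bottle.

```bash
python3 - <<'E'
from h import *
for n in("tin","jar","bottle"):
    print(n)
    if pick(*DST[n],G-.002)<.04: print("MISSED");break
    place(*SRC[n],G+.001)
movep((.46,.30,.24),R()); s=sense(); cp=wristcp(s); im,d=camera("wrist"); X=cloud(cp,d); cv2.imwrite("pics/w5.png",im[:,:,::-1])
for n,z in(("bottle",.104),("jar",.094),("tin",.102)):
    xy=SRC[n][0]; m=((abs(X[...,2]-z)<.006)&(abs(X[...,0]-xy[0])<.035)&(abs(X[...,1]-xy[1])<.035)).astype(np.uint8)
    c=max(cv2.findContours(m,0,1)[0],key=cv2.contourArea); print(n,rect(rays(cp,c[:,0],z)))
movep((.48,-.0,.3),R()); print(sense()["time_s"])
im,_=camera("side"); cv2.imwrite("pics/s5.png",im[:,:,::-1])
E
```

```text
tin
gap 0.043645710850458805 pos [0.5307941  0.08129717 0.06901457] t 50.175
place gap 0.04316625620458571 pos [0.45169261 0.37968788 0.07054642] F [-9.34892978 -7.78563021 38.77059073]
jar
gap 0.047098752982761935 pos [ 0.52455514 -0.00086024  0.06290903] t 59.4167
place gap 0.0471912597411018 pos [0.452329   0.30036192 0.06495467] F [-1.10107683 -0.02627298  3.34729493]
bottle
gap 0.04489424869506237 pos [ 0.52456619 -0.08114602  0.06279454] t 68.6417
place gap 0.044853857163588716 pos [0.44880518 0.21608392 0.06485604] F [-0.31688347 -0.04858146 -1.49882765]
bottle (array([448.2, 215.9]), 0.57, array([24.4, 26.1]))
jar (array([451.5, 299.5]), -1.568, array([46.9, 47.8]))
tin (array([443.8, 378.5]), -0.762, array([24.9, 27. ]))
76.3083
```

View pics/w5.png

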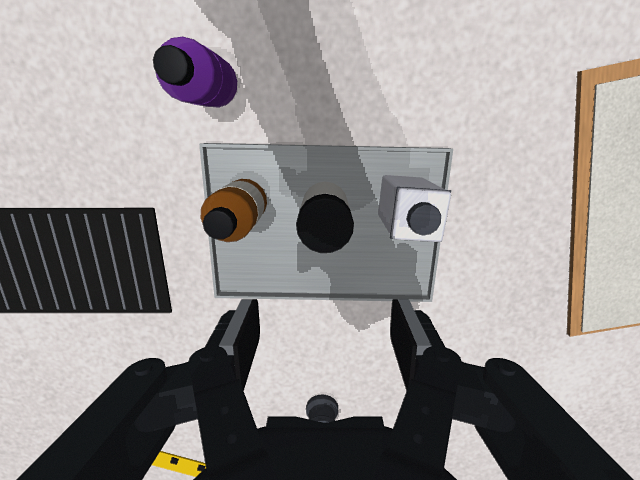

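View pics/s5.png

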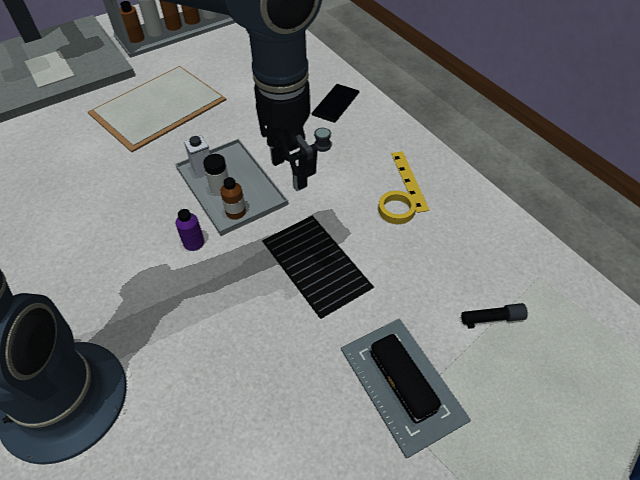

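All three are back in the tray: bottle cap (219,223), jar (325,223), tin (424,218). The tin is ~7 mm off in x because it was gripped before the arm settled, and it was pressed down with 38 N. I'll check its tilt and height and the final case pose before deciding.

```bash
python3 - <<'E'
from h import *
movep((.46,.33,.26),R()); sleep(.5); s=sense(); cp=wristcp(s); im,d=camera("wrist"); X=cloud(cp,d)
for n,xy,z,r in(("tin body",(.444,.379),.09,.03),("tin cap",(.444,.379),.102,.012),("jar",(.452,.3),.094,.02),("bottle",(.449,.216),.104,.01)):
    P=X[(abs(X[...,2]-z)<.005)&(abs(X[...,0]-xy[0])<r)&(abs(X[...,1]-xy[1])<r)]
    c=P.mean(0); n_=np.linalg.svd(P-c,full_matrices=False)[2][2]; print(n,len(P),np.round(c*1000,1),rect(P),"tilt",np.arccos(abs(n_[2])))
movep((.48,-.305,.26),R()); sleep(.3); s=sense(); cp=wristcp(s); im,d=camera("wrist"); X=cloud(cp,d)
m=((abs(X[...,2]-.05)<.006)&(abs(X[...,0]-.51)<.05)&(abs(X[...,1]+.304)<.1)).astype(np.uint8)
c=max(cv2.findContours(m,0,1)[0],key=cv2.contourArea)[:,0]; print("case",rect(rays(cp,c,.05)))
print(sense()["time_s"])
E
```

```text
tin body 1716 [442.  377.4  90.5] (array([444.8, 378.9]), 1.502, array([44.2, 44.4])) tilt 0.017289924668678635
tin cap 686 [443.8 378.7 102.7] (array([444. , 378.9]), -1.557, array([23.8, 23.9])) tilt 0.04549127962293475
jar 1899 [451.5 300.   95. ] (array([452. , 299.9]), 1.569, array([39.7, 40. ])) tilt 0.005554760535998848
bottle 537 [448.6 216.1 104.8] (array([449., 216.]), 0.0, array([20., 20.])) tilt 0.05234941829946522
case (array([ 507.2, -304.3]), -0.097, array([ 51.7, 147.2]))
80.7833
```

Everything is upright and within tolerance: tin ~7 mm off, jar and bottle under 2 mm, case ~3 mm, against a limit of 15 mm. The arm is clear, so I'm handing in.

```bash
python3 -c "
from rig import *
sleep(.5); finish_job()"
```

```text
the job is handed in; nothing more can be done
```

The job is handed in, at about 81 s of the 144 s allowed. I set the bottle, jar and tin on the mat and laid the case on the board while they waited there. Then I put all three back in the tray.

| Item | Last check (limit 15 mm) |
|---|---|
| Case | about 3 mm from the board's centre, in line with it |
| Jar | under 2 mm from its start |
| Bottle | under 2 mm from its start |
| Tin | about 7 mm off in x |

- **Upright:** my fitted tilts for the three containers came out between 0.005 and 0.052 rad, under the 0.1 rad limit. The largest are for the small caps, where the fit is rough.
- **What went wrong:** on the way back I gripped the tin before the arm had settled, about 7 mm off in x and 7 mm high. That caused the tin's offset, and it was pressed into the tray with about 39 N on the wrist. I left it because it was upright and inside tolerance.
- **Bystanders:** in the last side picture the torch, loupe, tape roll and purple bottle look unmoved. I did not measure them.

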